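# Turn the V-block groove up and set it on the bar cradle

## Task

The loose steel V-block is lying on the bench with its groove face down. Turn it over and set it flat on the empty half of the bar cradle, between the two rails, groove up and in line with the V-block that is already fixed there, so that a round bar could lie in both. You may tip it over on the bench, but do not drop it, and leave the other loose things where they are.

Things in the scene. Friction and masses are not known exactly. Their poses are not given: they have to be found in the camera images.
- vblock_center (a point): Centre of the loose steel V-block: 44 mm (x) by 56 mm (y) by 20 mm thick (z), about 0.3 kg. One 44 x 56 face is plain; the other has a V groove along y over its whole length: 8 mm deep, 22 mm wide, 8 mm at its bottom. z points out of the PLAIN face: up at the start, down when done; x, y start level. It stands steadily on a 20 x 56 side; its 44 x 20 ends are flat but for the groove's notch.
- cradle_seat (a point): Middle of the empty half of the cradle, on its bed's surface, 15 mm above the bench; y along the bed to the fixed V-block, z up. The cradle is a dark steel bed 86 (x) by 260 mm (y), fixed, with two rails 5 mm high along its length, 50 mm apart inside (x = +-25 mm); the block lies between them, its y along the bed. The bed ends 65 mm from here towards -y and is bare for 127 mm towards +y.
- cradle_fixed_block (a point): Centre of the V-block that is fixed on the other end of the cradle, same shape as the loose one, groove up along the bed; 155 mm from the seat point along the bed and 25 mm above the bench.
- flange_center (a point): Bystander: centre of a round steel flange, 64 mm across, 18 mm high with a 32 mm boss on top; lies near the V-block, the two places may be swapped.
- hammer_grip (a point): Bystander: handle of a hammer lying on the bench beyond the V-block.
- wrench_grip (a point): Bystander: handle of a steel wrench lying to the left of the cradle.
- chisel_center (a point): Bystander: middle of a cold chisel, 150 mm long, 16 mm thick, lying nearer the robot than the V-block.
- file_center (a point): Bystander: middle of a file with a wooden handle, 265 mm long, 24 mm thick, lying nearer the robot than the cradle.
- jar_center (a point): Bystander: centre of a brown glass jar, 72 mm across, 85 mm high, on the right.
Things that resemble listed ones, but are neither listed nor needed, are in the scene too. Leave any black, orange or red look-alike of the part that bears vblock_center alone.

How it is judged:
By the outcome, as a careful person would: the job done as asked, in the order asked, and still so for the second after the job is handed in, with the robot touching nothing.
It also fails if it takes over 59 s, if anything falls off the work surface, if the arm or the gripper's body presses on something with over 40 N, if the wrist force passes 120 N, or if a joint passes its speed limit or range.

## Robot

A 6-joint arm with a two-finger parallel gripper is mounted at the origin on the work surface. World frame = base frame: x ahead of the robot, y to its left, z up, the work surface at z = 0. Lengths are in mm, angles in degrees, forces in N, time in s.
With the tool pointing down it reaches from about 300 to 850 mm from the base axis. Payload 4.2 kg.
Tool frame: the origin (TCP) lies at the very end of the fingers, on their centre line; the grasp point (between the pads) lies env.grip_point_offset behind it (env.grip_point_offset is the distance from the TCP to the grasp point, in mm); z points along the fingers, y is the direction in which the jaws open and shut (so a half turn about z gives the same grasp; the last joint's range is limited). The gripper opens to 91 mm and grips with 3 to 60 N. Pads are 32 mm wide; open, the fingers measure 118 mm over their backs; the gripper's body (76 mm by 178 mm) begins 60 mm behind the grasp point.
Start: joints at [-69.5, 18.312, 89.639, -0, 72.044, -1.146], TCP at [212.108, -534.465, 213.976] pointing down, gripper open.
Joint ranges: [-177.97, 177.97], [-48.28, 115.42], [12.27, 149.76], [-77.06, 257.06], [2.81, 150.46], [-146.56, 146.56]. Speed limits (degrees/s): [147.25, 147.25, 180, 180, 180, 180].

## Interface

Orientations are given as [roll, pitch, yaw] about the fixed x, y, z axes, in that order (R = Rz(yaw) Ry(pitch) Rx(roll)).
In Python, from workcell import env, grab_frame, camera_params gives the robot as it stands. The module is installed in compiled form; this text tells all that it offers.
- The arm moves only by the shell command python3 -m creep 'ROWS' [OPENING] [FORCE]. ROWS is a JSON object of lists of equal length, an entry for each row: "offset": the shift along the tool's x, y, z in m, a list of three; "rotation": the turn, a rotation vector about the tool's x, y, z in degrees, a list of three. A call has 1 to 5 rows; each row shifts and turns the commanded pose from where the row before left it, along the tool's axes as they then stand; what a row does not reach is not made up. A row lasts 1/8 s, in which the tool goes at most 62.5 mm and 10.7 degrees, less where a joint would pass 70% of its speed; a pose out of reach is approached as far as the arm can. A call is refused whole if a number of a shift passes 0.0625 or a number of a turn 10.7, either way. A call with a gripper value outside its range is refused whole. OPENING is the closure, from 0 (fully open) to 1 (shut), set as the call begins (- or left out, the last holds). The fingers move at their own pace and stop on an object; FORCE is the grip in N (left out, the last holds). Time passes only in rows, so rows that do not move let the fingers close. It gives the time, the measured TCP pose, the force and the opening at its end, in the units of the state.
- env.state(): the state, without advancing time (a new reading comes with each control period).
- grab_frame(name): name is "scene" or "top" or "wrist"; returns the picture (480x640x3 uint8, red, green, blue); there is no depth.
- camera_params(name): a dict with "mtx" (3x3 intrinsics, pixels), "k1" (the pictures are not rectified: a ray, as slopes to the right and down, at radius r is drawn at 1 + k1 r^2 times it, then the intrinsics apply), "R" (3x3) and "t" (3): a world point X has camera coordinates R X + t. Camera axes: x right, y down, z forward; pixel columns grow to the right and rows downward; lengths in mm; the calibration is good to about 2 mm. A picture is of the moment at which its call begins: read the wrist's pose just before it. camera_params takes no time and is no camera call; for the wrist camera it gives the pose at the moment of the call.
- env.job_done(): hands the job in, once; it reports no verdict.
The state is a dict: "time_s": time; "qpos": joint angles; "qvel": joint speeds; "effort": joint torques, N m; "ee_pos": TCP position; "ee_rot": TCP orientation; "force": force on the tool from outside, world axes, zero at the start; "torque": the same for the moment, N m; "gripper_width": finger opening in mm.
Only numpy, scipy, OpenCV 4.12 (cv2) and the standard library are available. Lean on these libraries where they do the work, as an engineer would, in place of code of your own. Each camera call takes 0.05 s, during which the arm holds its last target.

## Working session

There is one attempt and no reset: what is moved stays moved. The work goes in short steps, Python scripts to look and compute and a shell command to move; the robot and the scene stay as the last step left them, time stands still between calls to the robot, and variables do not carry over. Pictures are saved under pics/ and viewed, and the job is handed in when it is done.

```bash
mkdir -p pics; ls
python3 - <<'E'
from workcell import env, grab_frame, camera_params
import cv2
for n in ("scene","top"):
    cv2.imwrite(f"pics/{n}0.png",cv2.cvtColor(grab_frame(n),cv2.COLOR_RGB2BGR))
    p=camera_params(n);print(n,p)
print(env.state(),env.grip_point_offset)
E
```

```text
pics
scene {'mtx': array([[444.65128976,   0.        , 324.98455883],
       [  0.        , 444.65128976, 242.98582068],
       [  0.        ,   0.        ,   1.        ]]), 'k1': 0.008290176341967794, 'R': array([[-0.35662818,  0.93417699,  0.01138809],
       [ 0.57154761,  0.22780199, -0.78831439],
       [-0.7390194 , -0.27462629, -0.61516724]]), 't': array([ 219.64997473, -235.96135918, 1419.08273673])}
top {'mtx': array([[460.89493387,   0.        , 315.64856578],
       [  0.        , 460.89493387, 243.83015271],
       [  0.        ,   0.        ,   1.        ]]), 'k1': -0.07017050022947195, 'R': array([[ 0.0049611 , -0.99989742, -0.01343649],
       [-0.99043873, -0.00306083, -0.1379194 ],
       [ 0.13786413,  0.01399225, -0.99035231]]), 't': array([-15.50212259, 529.23258101, 976.91194894])}
{'time_s': 0.1, 'qpos': array([-6.95000488e+01,  1.83469296e+01,  8.96993108e+01, -2.27701944e-03,
        7.20434783e+01, -1.14473629e+00]), 'qvel': array([-0.04511871, -0.08690795, -0.21605295, -0.03989967,  0.05366692,
       -0.03746416]), 'effort': array([ 3.45163198e-04, -4.13332915e+01, -2.32509166e+01,  7.28741800e-02,
        4.22007695e-02, -5.51675953e-05]), 'ee_pos': array([ 211.93081966, -534.03467165,  213.21557577]), 'ee_rot': array([-1.79910256e+02,  3.72165109e-04,  2.16453915e+01]), 'force': array([0.42437539, 0.10350955, 0.63839795]), 'torque': array([0.06298065, 0.02334039, 0.03469249]), 'gripper_width': 91.37799410939688} 18.8
```

View pics/scene0.png

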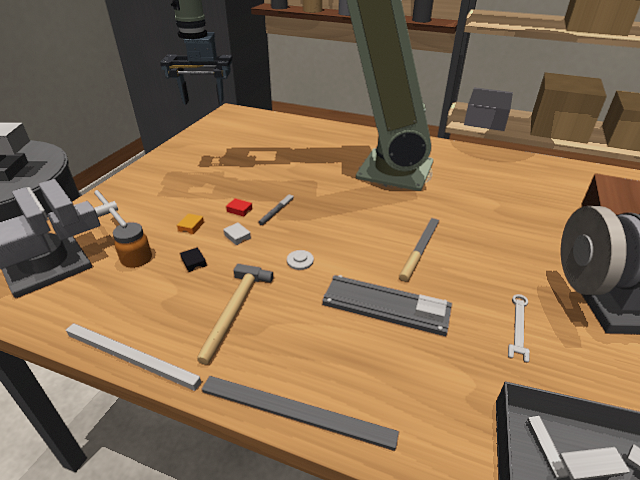

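View pics/top0.png

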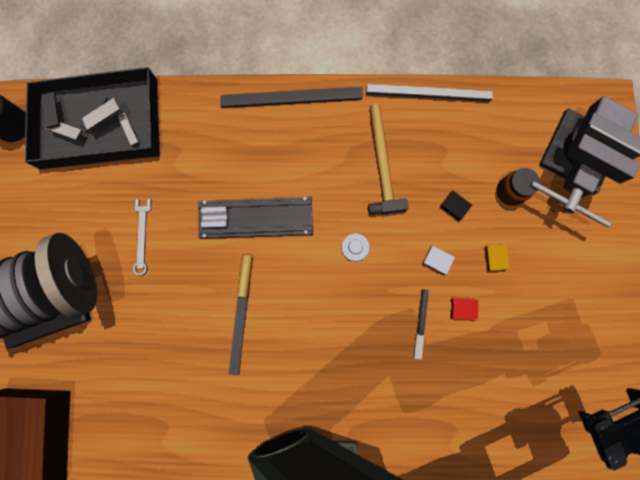

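The candidates in the top view are the steel block at (438,260), the black one at (456,206), the orange one at (497,258), the red one at (465,309), and the fixed block at (213,217). The steel-grey one fits the description. I'll check it in a close crop.

```bash
cat > h.py <<'E'
import numpy as np, cv2
from workcell import env, grab_frame, camera_params
def p2w(cam,uv,z,p=None):
    p=p or camera_params(cam); K=p["mtx"];k=p["k1"]
    d=(np.array(uv,float)-K[:2,2])/[K[0,0],K[1,1]]
    s=d.copy()
    for _ in range(20): s=d/(1+k*(s@s))
    R=np.array(p["R"]);t=np.array(p["t"]); c=-R.T@t; r=R.T@np.array([s[0],s[1],1])
    return c+r*(z-c[2])/r[2]
def w2p(cam,X,p=None):
    p=p or camera_params(cam); K=p["mtx"]
    c=np.array(p["R"])@np.array(X,float)+p["t"]; s=c[:2]/c[2]; s=s*(1+p["k1"]*(s@s))
    return s*[K[0,0],K[1,1]]+K[:2,2]
def crop(im,x0,y0,x1,y1,f,name):
    c=cv2.resize(cv2.cvtColor(im,cv2.COLOR_RGB2BGR)[y0:y1,x0:x1],None,fx=f,fy=f,interpolation=cv2.INTER_CUBIC)
    cv2.imwrite(name,c)
E
python3 - <<'E'
from h import *
im=cv2.cvtColor(cv2.imread("pics/top0.png"),cv2.COLOR_BGR2RGB)
crop(im,410,235,470,280,12,"pics/c1.png")
crop(im,190,185,330,250,5.5,"pics/c2.png")
im=cv2.cvtColor(cv2.imread("pics/scene0.png"),cv2.COLOR_BGR2RGB)
crop(im,215,190,275,265,8,"pics/c3.png")
for n,uv,z in (("vb",(438,260),20),("seat",(271,217),15),("fixed",(213,217),25),("flange",(355,247),18),("chisT",(424,292),10),("chisB",(418,358),10),("red",(465,309),20),("or",(497,258),20),("blk",(456,206),20),("ham",(388,208),20),("jar",(520,186),85)): print(n,p2w("top",uv,z).round(0))
p=camera_params("wrist");print(p); print(-p["R"].T@p["t"])
E
```

```text
vb [ 496. -286.   20.]
seat [593.  89.  15.]
fixed [591. 219.  25.]
flange [ 525. -101.   18.]
chisT [ 425. -255.   10.]
chisB [ 281. -239.   10.]
red [ 388. -343.   20.]
or [ 501. -419.   20.]
blk [ 619. -331.   20.]
ham [ 614. -176.   20.]
jar [ 649. -453.   85.]
{'mtx': array([[392.29346934,   0.        , 323.26058016],
       [  0.        , 392.29346934, 233.79704405],
       [  0.        ,   0.        ,   1.        ]]), 'k1': -0.08284292392696123, 'R': array([[ 0.36780528, -0.92989961, -0.00244866],
       [-0.89763347, -0.35572819,  0.26021452],
       [-0.24284444, -0.09351027, -0.96554772]]), 't': array([-574.75971415,  -29.25320998,  390.22719681])}
[ 279.90550154 -508.38477255  382.98769912]
```

View pics/c1.png

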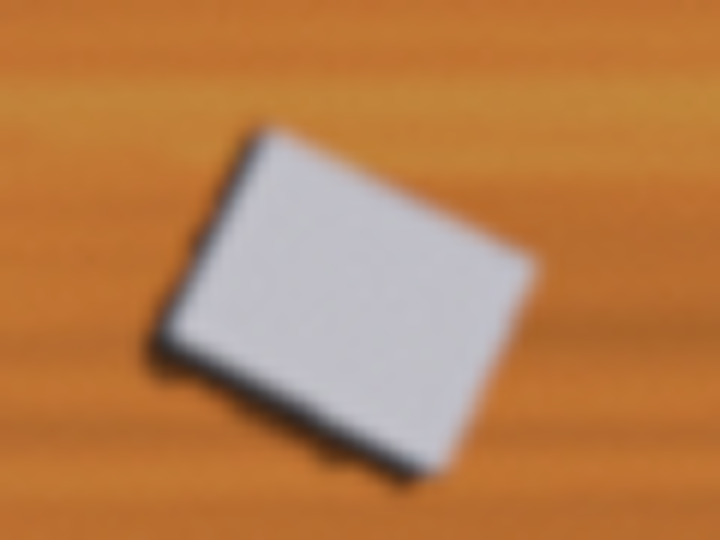

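View pics/c3.png

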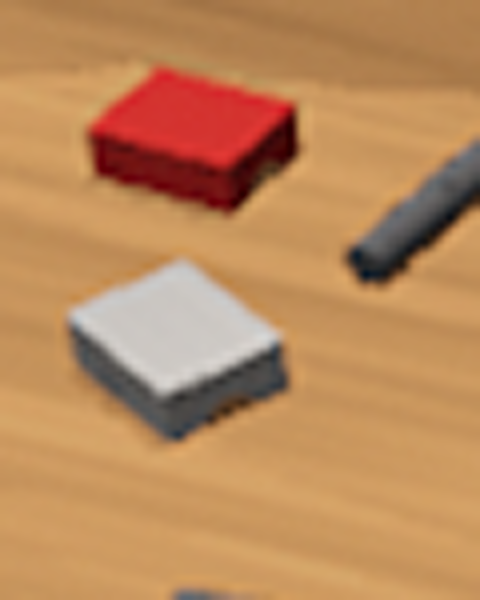

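View pics/c2.png

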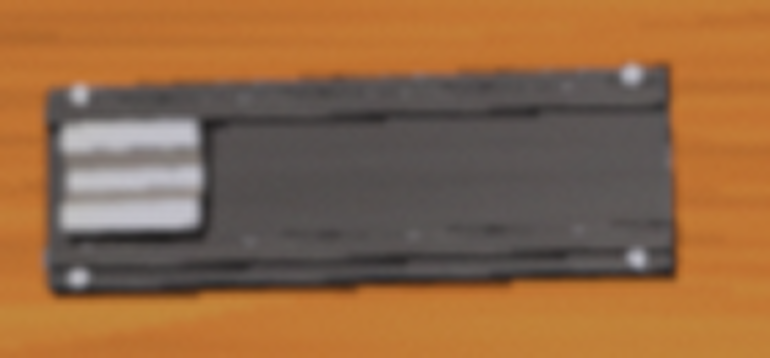

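The crops confirm the steel-grey block at top (438,260). It lies groove-down, and its notch shows at scene ≈(245,241). The fixed block's groove runs along the bed. Next I'll measure both.

Run:
```python
from h import *
def cp(u,f,o): return ((np.array(u)+.5)/f-.5+o)
A=[p2w("top",cp(u,12,(410,235)),20) for u in ((268,125),(540,262),(445,472),(168,338))]
A=np.array(A);print(A.round(1),A.mean(0).round(1));print([np.linalg.norm(A[i]-A[i-1]).round(1) for i in range(4)])
for i,j in((0,1),(3,2),(0,3),(1,2)): d=A[j]-A[i];print(np.degrees(np.arctan2(d[1],d[0])).round(1))
S=np.array([p2w("scene",cp(u,8,(215,190)),20) for u in ((180,262),(283,343),(163,393),(70,325))]);print("scene",S.round(1),S.mean(0).round(1))
B=np.array([p2w("top",cp(u,5.5,(190,185)),35) for u in ((60,122),(197,120),(202,230),(62,232))]);print("fixed",B.round(1),B.mean(0).round(1))
C=np.array([p2w("top",cp(u,5.5,(190,185)),20) for u in ((80,95),(631,75),(638,259),(78,278))]);print("screws",C.round(1),C.mean(0).round(1))
for i,j in((1,0),(2,3)): d=C[j]-C[i];print(np.degrees(np.arctan2(d[1],d[0])).round(1),np.linalg.norm(d))
```

```text
[[ 529.9 -273.2   20. ]
 [ 504.3 -323.3   20. ]
 [ 465.2 -304.3   20. ]
 [ 489.9 -253.4   20. ]] [ 497.3 -288.5   20. ]
[np.float64(44.6), np.float64(56.3), np.float64(43.5), np.float64(56.6)]
-117.0
-116.0
153.6
154.0
scene [[ 466.7 -299.3   20. ]
 [ 493.1 -247.7   20. ]
 [ 529.4 -269.4   20. ]
 [ 509.4 -314.1   20. ]] [ 499.6 -282.6   20. ]
fixed [[612.7 245.7  35. ]
 [613.5 189.3  35. ]
 [568.  185.7  35. ]
 [567.1 243.   35. ]] [590.4 215.9  35. ]
screws [[627.5 241.9  20. ]
 [636.   13.1  20. ]
 [559.1   9.6  20. ]
 [550.6 239.6  20. ]] [593.3 126.   20. ]
92.1 228.95438713756099
92.1 230.18739750642467
```

```bash
python3 -m creep '{"offset":[[0.0595,-0.0208,0.012],[0.0595,-0.0208,0.012],[0.0595,-0.0208,0.012],[0.0595,-0.0208,0.012],[0.0595,-0.0208,0.012]],"rotation":[[0,0,0],[0,0,0],[0,0,0],[0,0,0],[0,0,0]]}' 0
python3 -m creep '{"offset":[[0.0595,-0.0208,0.012],[0,0,0],[0,0,0],[0,0,0],[0,0,0]],"rotation":[[0,0,0],[0,0,10.5],[0,0,10.5],[0,0,10.5],[0,0,10.5]]}' 0
python3 -m creep '{"offset":[[0,0,0],[0,0,0]],"rotation":[[0,0,6],[0,0,0]]}'
python3 - <<'E'
from h import *
p=camera_params("wrist");im=grab_frame("wrist")
cv2.imwrite("pics/w1.png",cv2.cvtColor(im,cv2.COLOR_RGB2BGR))
import pickle;pickle.dump(p,open("w1.pkl","wb"))
print(env.state()["ee_pos"],env.state()["ee_rot"],env.state()["qpos"])
E
```

```text
time_s: 0.72
ee_pos: [445.2, -331.9, 154.9]
ee_rot: [-180.0, 0.0, 21.6]
force: [0.7, 0.1, 0.9]
gripper_width: 91.2
time_s: 1.35
ee_pos: [490.3, -292.9, 143.3]
ee_rot: [-180.0, 0.1, -20.7]
force: [0.1, 0.2, 0.0]
gripper_width: 91.4
time_s: 1.6
ee_pos: [490.2, -293.0, 143.4]
ee_rot: [-180.0, 0.0, -26.3]
force: [-0.2, 0.1, 0.7]
gripper_width: 91.2
[ 490.29090734 -293.07853618  143.51048258] [ 1.79999776e+02  3.89651701e-02 -2.62485928e+01] [-3.20206504e+01  2.10190776e+01  9.62649359e+01 -4.65866532e-03
  6.27547316e+01  8.42300764e+01]
```

View pics/w1.png

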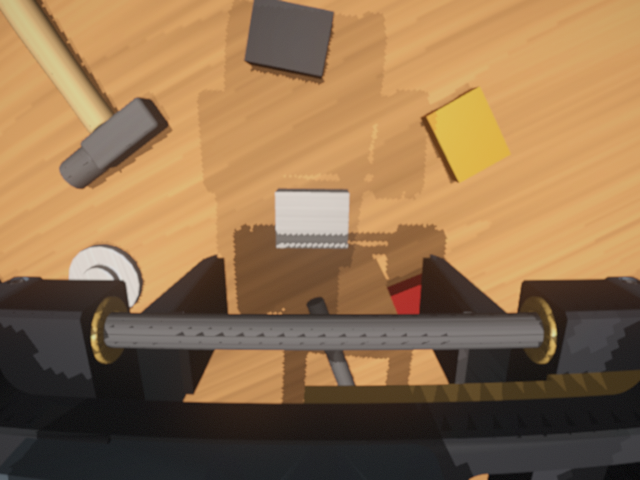

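The wrist view shows the block squared up to the jaws: top corners ≈(276,190), (348,190), (349,247), (276,247).

Run:
```python
from h import *
import pickle;p=pickle.load(open("w1.pkl","rb"))
im=cv2.cvtColor(cv2.imread("pics/w1.png"),cv2.COLOR_BGR2RGB)
crop(im,262,178,362,258,7,"pics/c4.png")
A=np.array([p2w("wrist",u,20,p) for u in ((276,190),(348,190),(349,246),(276,246))]);print(A.round(1),A.mean(0).round(1))
print([np.linalg.norm(A[i]-A[i-1]).round(1) for i in range(4)])
for n,uv,z in(("red",(404,292),20),("chis",(316,303),14)):print(n,p2w("wrist",uv,z,p).round())
```

```text
[[ 531.1 -274.5   20. ]
 [ 507.  -323.1   20. ]
 [ 466.9 -304.9   20. ]
 [ 492.2 -253.8   20. ]] [ 499.3 -289.1   20. ]
[np.float64(44.1), np.float64(54.2), np.float64(44.0), np.float64(57.1)]
red [ 412. -328.   20.]
chis [ 432. -259.   14.]
```

View pics/c4.png

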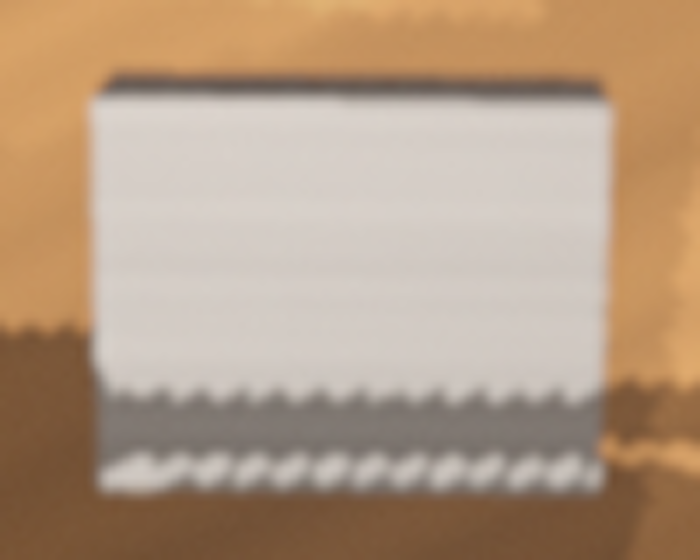

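```bash
python3 -m creep '{"offset":[[0.0128,-0.0075,0.05],[0,0,0],[0,0,0],[0,0,0],[0,0,0]],"rotation":[[0,9,0],[0,9,0],[0,9,0],[0,9,0],[0,9,0]]}' 0 40
python3 -m creep '{"offset":[[0,0,0]],"rotation":[[0,0,0]]}'
python3 - <<'E'
from h import *
print(env.state()["ee_pos"],env.state()["ee_rot"],env.state()["qpos"])
from scipy.spatial.transform import Rotation as R
M=R.from_euler('xyz',env.state()["ee_rot"],degrees=True).as_matrix();print(M.round(3)); print(M.T@(np.array([505.1,-292,13.5])-env.state()["ee_pos"]))
E
```

```text
time_s: 2.28
ee_pos: [517.8, -271.3, 99.8]
ee_rot: [-175.9, -32.3, -25.8]
force: [0.2, 0.9, -0.1]
gripper_width: 91.0
time_s: 2.4
ee_pos: [518.4, -272.0, 100.0]
ee_rot: [-175.9, -32.2, -25.9]
force: [-0.2, 0.5, 0.9]
gripper_width: 91.2
[ 518.42771782 -272.04634241  100.01176872] [-175.91713117  -32.23835317  -25.92405098] [-33.42334207  14.82170818 123.72057214  39.44922496  12.73200361
  44.84756607]
[[ 0.761 -0.402  0.51 ]
 [-0.37  -0.914 -0.169]
 [ 0.533 -0.06  -0.844]]
[-48.90926274  28.798125    69.56015134]
```

The arm can't tilt outward here because the wrist is almost straight (J5 ≈ 13°). It can tilt inward and sideways, so the plan is:

1. Grasp the block tilted inward by 45°.
2. Carry it to the clear area around (460,10) and stand it on its side with the tool tilted sideways.
3. Regrasp it tilted the other way.
4. Place it on the cradle tilted inward.

A small helper will work out the moves.

```bash
cat >> h.py <<'E'
from scipy.spatial.transform import Rotation as Ro
def tgt(yaw,tilt):  # tilt about tool y, deg
    return Ro.from_euler('z',yaw,degrees=True)*Ro.from_euler('x',180,degrees=True)*Ro.from_euler('y',tilt,degrees=True)
def need(yaw,tilt,grip=None,tcp=None):
    s=env.state(); R=Ro.from_euler('xyz',s["ee_rot"],degrees=True); T=tgt(yaw,tilt)
    M=T.as_matrix()
    if grip is not None: tcp=np.array(grip)+M[:,2]*env.grip_point_offset
    d=np.array(tcp,float)-s["ee_pos"]
    print("pos",s["ee_pos"].round(1),"tcp target",np.round(tcp,1),"\nrot(now axes)",(R.inv()*T).as_rotvec(degrees=True).round(2),"\nshift in now axes mm",(R.inv().apply(d)).round(2)," in target axes",(M.T@d).round(2),"world",d.round(2))
    print("q",s["qpos"].round(1),"F",s["force"].round(1),"w",round(s["gripper_width"],1),"t",s["time_s"])
E
python3 - <<'E'
from h import *
c=np.array([497.7,-288.3]); x=np.array([np.cos(np.radians(-26.4)),np.sin(np.radians(-26.4))])
g=[*(c+5*x),90]; print(g); need(-26.4,-45,grip=g)
E
```

```text
[np.float64(502.178558801197), np.float64(-290.5231758959246), 90]
pos [ 518.4 -272.   100. ] tcp target [ 490.3 -284.6   76.7] 
rot(now axes) [ -3.39 -77.18   3.26] 
shift in now axes mm [-29.2   24.2    7.43]  in target axes [ 2.6  23.77 30.36] world [-28.16 -12.57 -23.31]
q [-33.4  14.8 123.7  39.4  12.7  44.8] F [-0.2  0.5  0.9] w 91.2 t 2.4
```

```bash
python3 -m creep '{"offset":[[0,0,0],[0,0,0],[0,0,0],[0,0,0],[0,0,0]],"rotation":[[-0.4,-8,0.4],[-0.4,-10,0.4],[-0.4,-10,0.4],[-0.4,-10,0.4],[-0.4,-10,0.4]]}' 0 40
python3 -m creep '{"offset":[[0,0,0],[0,0,0],[0,0,0],[0,0,0]],"rotation":[[-0.4,-10,0.4],[-0.4,-10,0.4],[-0.4,-9,0.4],[0,0,0]]}'
python3 - <<'E'
from h import *
need(-26.4,-45,grip=[502.2,-290.5,60])
E
```

```text
time_s: 3.02
ee_pos: [523.5, -269.8, 101.8]
ee_rot: [-177.5, 12.7, -24.7]
force: [1.2, -0.2, -0.9]
gripper_width: 91.2
time_s: 3.52
ee_pos: [523.5, -268.8, 96.2]
ee_rot: [-178.8, 41.8, -24.8]
force: [0.2, -1.0, -0.8]
gripper_width: 91.1
pos [ 523.5 -268.8   96.2] tcp target [ 490.3 -284.6   46.7] 
rot(now axes) [-0.17 -3.16  1.16] 
shift in now axes mm [15.43 29.38 51.93]  in target axes [18.86 28.88 51.07] world [-33.24 -15.74 -49.45]
q [-27.9  48.1  65.5  -0.8 108.3  87.5] F [ 0.2 -1.  -0.8] w 91.1 t 3.525
```

```bash
python3 -m creep '{"offset":[[0,0,0],[0.0095,0.0145,0.0255],[0.0095,0.0145,0.0255],[0,0,0]],"rotation":[[-0.2,-3.2,1.2],[0,0,0],[0,0,0],[0,0,0]]}' 0 40
python3 - <<'E'
from h import *
need(-26.4,-45,grip=[502.2,-290.5,26.5])
p=camera_params("wrist");im=grab_frame("wrist")
cv2.imwrite("pics/w2.png",cv2.cvtColor(im,cv2.COLOR_RGB2BGR))
E
```

```text
time_s: 4.03
ee_pos: [488.4, -283.9, 51.3]
ee_rot: [-179.8, 44.9, -26.4]
force: [-0.5, 0.5, 0.1]
gripper_width: 91.4
pos [ 488.4 -283.9   51.3] tcp target [ 490.3 -284.6   13.2] 
rot(now axes) [-0.14 -0.14  0.03] 
shift in now axes mm [28.24 -0.1  25.59]  in target axes [28.31 -0.18 25.52] world [  1.85  -0.72 -38.06]
q [-29.9  50.   70.2  -2.4 104.6  86.9] F [-0.5  0.5  0.1] w 91.4 t 4.025
```

View pics/w2.png

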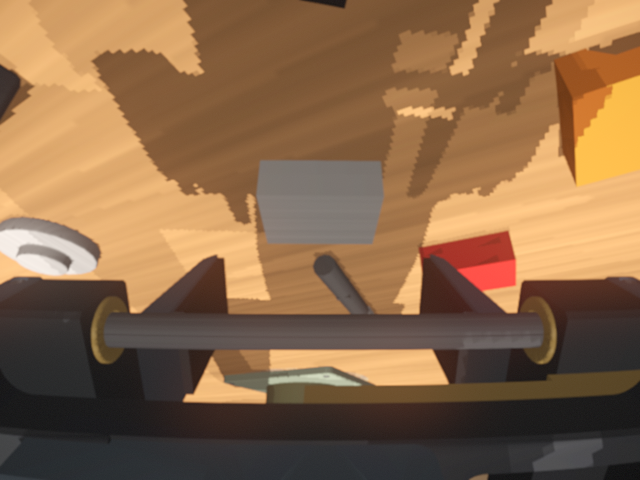

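The block sits centred between the fingers (block at column 320, fingers at 323). I'll descend and grip.

```bash
python3 -m creep '{"offset":[[0.0094,0,0.0085],[0.0094,0,0.0085],[0.0094,0,0.0085],[0,0,0]],"rotation":[[0,0,0],[0,0,0],[0,0,0],[0,0,0]]}' 0 40
python3 - <<'E'
from h import *
need(-26.4,-45,grip=[502.2,-290.5,26.5])
E
python3 -m creep '{"offset":[[0,0,0],[0,0,0],[0,0,0],[0,0,0]],"rotation":[[0,0,0],[0,0,0],[0,0,0],[0,0,0]]}' 1 40
python3 -m creep '{"offset":[[0,0,0],[0,0,0]],"rotation":[[0,0,0],[0,0,0]]}' 1 45
```

```text
time_s: 4.58
ee_pos: [492.5, -283.7, 12.3]
ee_rot: [-179.6, 44.9, -26.1]
force: [0.5, 0.7, 2.0]
gripper_width: 91.6
pos [ 492.5 -283.7   12.3] tcp target [ 490.3 -284.6   13.2] 
rot(now axes) [-0.19 -0.13  0.24] 
shift in now axes mm [-1.8   1.77  0.45]  in target axes [-1.79  1.78  0.46] world [-2.22 -0.88  0.94]
q [-29.8  52.6  70.7  -2.3 101.6  86.9] F [0.5 0.7 2. ] w 91.6 t 4.575
time_s: 5.08
ee_pos: [492.3, -283.9, 12.7]
ee_rot: [-179.6, 44.8, -26.1]
force: [-0.1, -0.1, -0.1]
gripper_width: 55.6
time_s: 5.32
ee_pos: [492.3, -283.9, 12.7]
ee_rot: [-179.6, 44.8, -26.1]
force: [-0.8, -0.1, -1.1]
gripper_width: 55.6
```

```bash
python3 -m creep '{"offset":[[-0.008,0,-0.008],[-0.022,0,-0.022],[-0.03,0,-0.03],[-0.022,0,-0.022],[0,0,0]],"rotation":[[0,0,0],[0,0,0],[0,0,0],[0,0,0],[0,0,0]]}'
python3 - <<'E'
from h import *
need(90,0,grip=[460,0,110])
p=camera_params("wrist");im=grab_frame("wrist")
cv2.imwrite("pics/w3.png",cv2.cvtColor(im,cv2.COLOR_RGB2BGR))
E
```

```text
time_s: 5.95
ee_pos: [492.9, -284.9, 130.9]
ee_rot: [-179.6, 44.4, -26.1]
force: [0.3, -1.0, -4.1]
gripper_width: 55.9
pos [ 492.9 -284.9  130.9] tcp target [460.   -0.   91.2] 
rot(now axes) [ -44.92   27.46 -109.48] 
shift in now axes mm [ -82.77 -240.39  138.49]  in target axes [284.89 -32.87  39.69] world [-32.87 284.89 -39.69]
q [-29.9  46.1  65.9  -2.4 112.3  86.4] F [ 0.3 -1.  -4.1] w 55.9 t 5.95
```

View pics/w3.png

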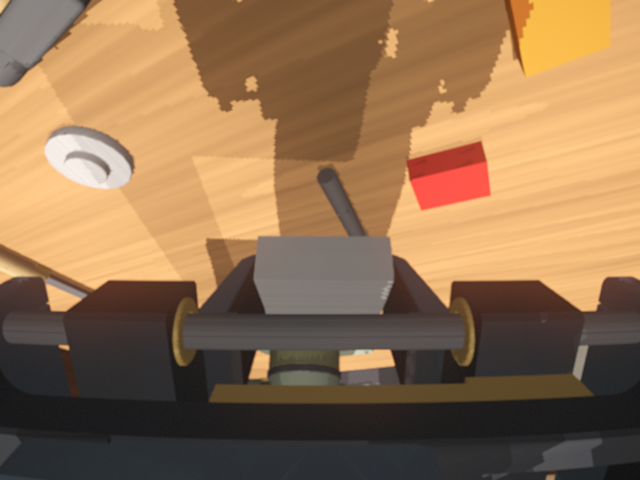

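```bash
python3 -m creep '{"offset":[[0,0,0],[0,0,0],[0,0,0],[0,0,0],[0,0,0]],"rotation":[[0,8.9,0],[0,8.9,0],[0,8.9,0],[0,8.9,0],[0,8.9,0]]}' 
python3 -m creep '{"offset":[[-0.025,-0.04,0],[-0.031,-0.05,0],[-0.031,-0.05,0],[-0.031,-0.05,0],[-0.031,-0.05,0]],"rotation":[[0,0,0],[0,0,0],[0,0,0],[0,0,0],[0,0,0]]}' 
python3 -m creep '{"offset":[[0,0,0],[0,0,0],[0,0,0],[0,0,0],[0,0,0]],"rotation":[[0,0,-10.5],[0,0,-10.5],[0,0,-10.5],[0,0,-10.5],[0,0,-10.5]]}' 
python3 -m creep '{"offset":[[0,0,0],[0,0,0],[0,0,0],[0,0,0],[0,0,0]],"rotation":[[0,0,-10.5],[0,0,-10.5],[0,0,-10.5],[0,0,-10.5],[0,0,-10.5]]}'
python3 - <<'E'
from h import *
need(90,0,grip=[460,0,110])
E
```

```text
time_s: 6.62
ee_pos: [490.3, -283.4, 127.1]
ee_rot: [-179.7, 0.3, -26.4]
force: [1.0, -0.5, -4.1]
gripper_width: 55.5
time_s: 7.25
ee_pos: [462.3, -1.2, 129.0]
ee_rot: [-179.8, 0.6, -26.4]
force: [2.2, 0.1, -3.9]
gripper_width: 55.7
time_s: 7.88
ee_pos: [462.6, -2.9, 128.9]
ee_rot: [-179.4, 0.2, 26.5]
force: [0.5, 0.1, -3.3]
gripper_width: 55.7
time_s: 8.5
ee_pos: [462.6, -3.0, 128.9]
ee_rot: [-179.4, -0.3, 79.0]
force: [-0.5, -0.1, -4.9]
gripper_width: 55.5
pos [462.6  -3.  128.9] tcp target [460.   -0.   91.2] 
rot(now axes) [ -0.54  -0.39 -11.04] 
shift in now axes mm [ 2.21 -2.74 37.72]  in target axes [ 2.98 -2.59 37.67] world [ -2.59   2.98 -37.67]
q [ -2.1  12.9 110.8   0.5  56.8   8.7] F [-0.5 -0.1 -4.9] w 55.5 t 8.5
```

```bash
python3 -m creep '{"offset":[[0,0,0.006],[0,0,0.006]],"rotation":[[-0.3,-0.2,-5.5],[-0.2,-0.2,-5.5]]}' 
python3 -m creep '{"offset":[[0.0029,0,0],[0.0029,0,0],[0.0029,0,0],[0.0029,0,0],[0.0029,0,0]],"rotation":[[0,9,0],[0,9,0],[0,9,0],[0,9,0],[0,9,0]]}' 
python3 -m creep '{"offset":[[0,0,0]],"rotation":[[0,0,0]]}'
python3 - <<'E'
from h import *
need(90,45.2,grip=[460,0,60])
p=camera_params("wrist");im=grab_frame("wrist")
cv2.imwrite("pics/w4.png",cv2.cvtColor(im,cv2.COLOR_RGB2BGR))
crop(grab_frame("scene"),230,180,430,330,4,"pics/s4.png")
E
```

```text
time_s: 8.75
ee_pos: [462.6, -2.9, 116.8]
ee_rot: [-180.0, 0.0, 89.8]
force: [1.1, -0.0, -3.9]
gripper_width: 55.9
time_s: 9.38
ee_pos: [463.9, 10.3, 122.2]
ee_rot: [179.7, -45.2, 89.8]
force: [-0.7, 0.6, -4.2]
gripper_width: 56.1
time_s: 9.5
ee_pos: [463.6, 9.1, 120.3]
ee_rot: [-179.9, -45.0, 89.3]
force: [-0.5, 0.1, -4.6]
gripper_width: 55.6
pos [463.6   9.1 120.3] tcp target [460.   13.3  46.8] 
rot(now axes) [ 0.33  0.22 -0.46] 
shift in now axes mm [-48.99  -3.53  54.97]  in target axes [-49.17  -3.61  54.8 ] world [ -3.61   4.24 -73.5 ]
q [-27.6  24.7 112.   41.2  73.  -50.1] F [-0.5  0.1 -4.6] w 55.6 t 9.5
```

View pics/s4.png

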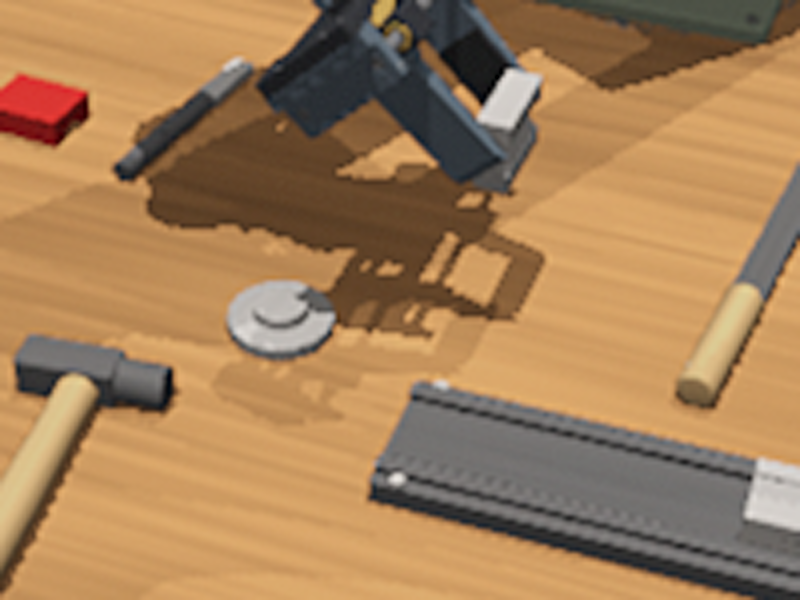

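View pics/w4.png

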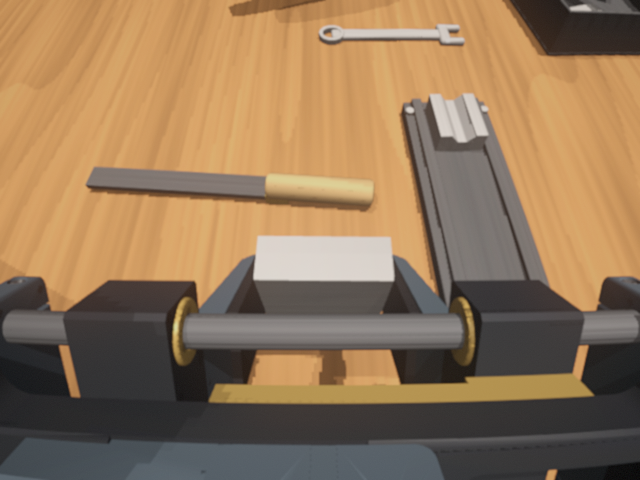

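```bash
python3 -m creep '{"offset":[[-0.018,0,0.018],[-0.02,0,0.02],[-0.018,0,0.018],[-0.01,0,0.01],[-0.0035,0,0.0035]],"rotation":[[0,0,-0.4],[0.3,0.2,0],[0,0,0],[0,0,0],[0,0,0]]}' 
python3 -m creep '{"offset":[[0,0,0]],"rotation":[[0,0,0]]}'
python3 - <<'E'
from h import *
need(90,45.2,grip=[460,0,28])
E
```

```text
time_s: 10.22
ee_pos: [465.7, 11.2, 25.1]
ee_rot: [179.4, -45.1, 90.6]
force: [0.0, 0.3, -4.4]
gripper_width: 55.4
time_s: 10.35
ee_pos: [466.0, 10.8, 25.5]
ee_rot: [179.4, -45.1, 90.6]
force: [-0.3, -0.4, -3.6]
gripper_width: 55.6
pos [466.   10.8  25.5] tcp target [460.   13.3  14.8] 
rot(now axes) [0.2  0.06 0.4 ] 
shift in now axes mm [-5.76 -6.03  9.38]  in target axes [-5.81 -5.95  9.4 ] world [ -5.95   2.57 -10.75]
q [-27.3  33.5 115.9  44.8  63.7 -60.2] F [-0.3 -0.4 -3.6] w 55.6 t 10.35
```

```bash
python3 -m creep '{"offset":[[-0.003,0,0.003],[-0.002,0,0.002],[0,0,0]],"rotation":[[0,0,0],[0,0,0],[0,0,0]]}' 
python3 -m creep '{"offset":[[-0.0007,0,0.0007],[-0.0007,0,0.0007]],"rotation":[[0,0,0],[0,0,0]]}' 
python3 -m creep '{"offset":[[-0.0007,0,0.0007]],"rotation":[[0,0,0]]}'
```

```text
time_s: 10.72
ee_pos: [465.7, 10.5, 18.0]
ee_rot: [179.5, -45.2, 90.5]
force: [-0.5, -0.6, -4.0]
gripper_width: 55.5
time_s: 10.98
ee_pos: [465.8, 10.5, 16.0]
ee_rot: [179.4, -45.2, 90.5]
force: [0.8, 0.9, -3.7]
gripper_width: 55.2
time_s: 11.1
ee_pos: [465.8, 10.6, 15.2]
ee_rot: [179.4, -45.2, 90.5]
force: [-1.4, -3.4, 1.8]
gripper_width: 55.9
```

```bash
python3 -m creep '{"offset":[[-0.0003,0,0.0003],[0,0,0]],"rotation":[[0,0,0],[0,0,0]]}'
python3 - <<'E'
from h import *
crop(grab_frame("scene"),300,180,400,255,8,"pics/s5.png")
E
```

```text
time_s: 11.35
ee_pos: [465.7, 10.6, 15.2]
ee_rot: [179.4, -45.2, 90.5]
force: [-2.0, -2.7, 2.9]
gripper_width: 55.7
```

View pics/s5.png

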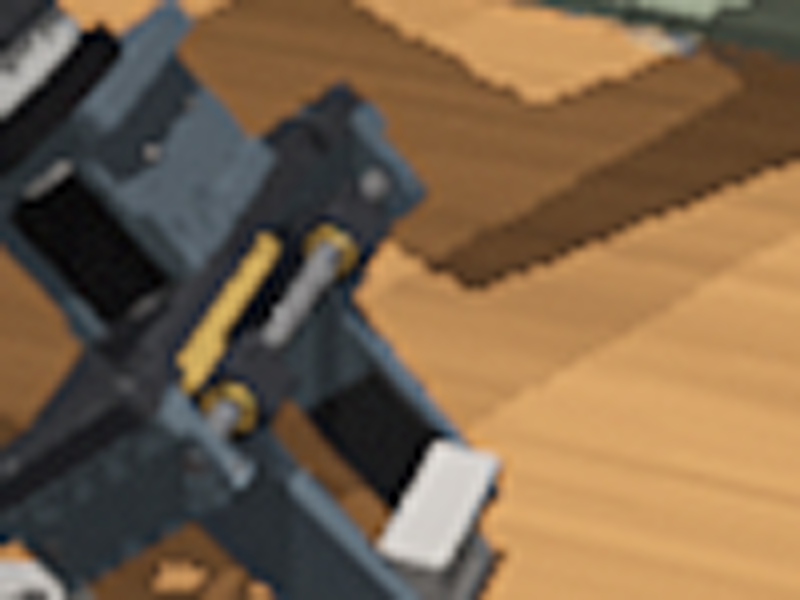

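The block is standing on its narrow side. I'll release it.

```bash
python3 -m creep '{"offset":[[0,0,0],[0,0,0],[0,0,0],[0,0,0]],"rotation":[[0,0,0],[0,0,0],[0,0,0],[0,0,0]]}' 0
python3 - <<'E'
from h import *
need(90,0,grip=[465.5,12.5,60])
p=camera_params("wrist");im=grab_frame("wrist")
cv2.imwrite("pics/w6.png",cv2.cvtColor(im,cv2.COLOR_RGB2BGR))
crop(grab_frame("scene"),300,180,400,255,8,"pics/s6.png")
E
```

```text
time_s: 11.9
ee_pos: [465.7, 10.7, 14.5]
ee_rot: [179.5, -45.2, 90.5]
force: [-0.6, -0.5, -0.3]
gripper_width: 90.5
pos [465.7  10.7  14.5] tcp target [465.5  12.5  41.2] 
rot(now axes) [  0.31 -45.18   0.25] 
shift in now axes mm [ 20.2   -0.05 -17.54]  in target axes [  1.8   -0.23 -26.69] world [-0.23  1.8  26.69]
q [-27.3  34.6 116.2  45.3  62.7 -61.3] F [-0.6 -0.5 -0.3] w 90.5 t 11.9
```

View pics/s6.png

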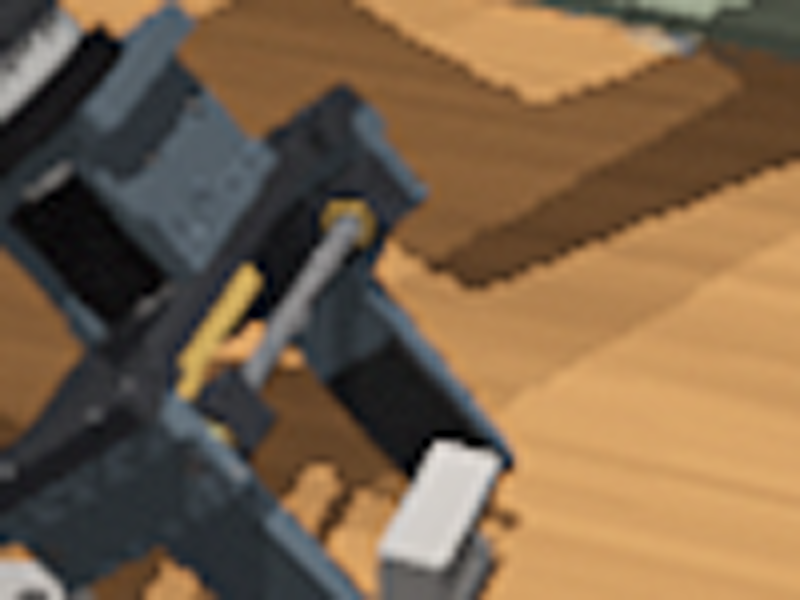

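View pics/w6.png

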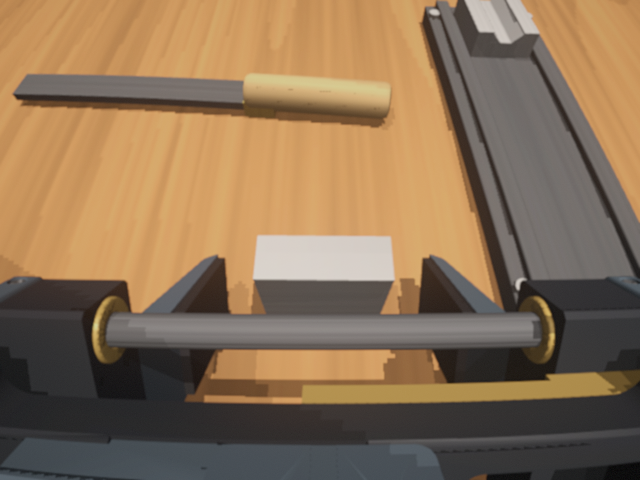

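```bash
python3 -m creep '{"offset":[[0.01,0,-0.01],[0.02,0,-0.02],[0.015,0,-0.015],[-0.0033,0,-0.0003],[-0.0033,0,-0.0003]],"rotation":[[0,0,0],[0,0,0],[0,0,0],[0,-10,0],[0,-10,0]]}' 0
python3 -m creep '{"offset":[[-0.0033,0,-0.0003],[-0.0033,0,-0.0003],[-0.0033,0,-0.0003],[-0.0033,0,-0.0003],[-0.0033,0,-0.0003]],"rotation":[[0,-10,0],[0,-10,0],[0,-10,0],[0,-10,0],[0,-10,0]]}' 0
python3 -m creep '{"offset":[[-0.0033,0,-0.0003],[-0.0033,0,-0.0003],[0,0,0]],"rotation":[[0,-10,0],[0,-10,0],[0,0,0]]}' 0
python3 - <<'E'
from h import *
need(90.5,-45,grip=[466,13.4+16,60])
p=camera_params("wrist");im=grab_frame("wrist")
cv2.imwrite("pics/w7.png",cv2.cvtColor(im,cv2.COLOR_RGB2BGR))
import pickle;pickle.dump(p,open("w7.pkl","wb"))
crop(grab_frame("top"),260,240,360,315,8,"pics/t7.png")
E
```

```text
time_s: 12.62
ee_pos: [465.9, 4.0, 75.5]
ee_rot: [179.4, -24.9, 90.2]
force: [-1.0, 0.7, -0.5]
gripper_width: 90.7
time_s: 13.25
ee_pos: [465.9, -11.0, 76.3]
ee_rot: [179.3, 25.0, 89.8]
force: [-1.4, -0.8, -1.7]
gripper_width: 91.1
time_s: 13.62
ee_pos: [465.1, -14.8, 77.1]
ee_rot: [179.7, 44.7, 90.1]
force: [-0.1, -0.7, 0.2]
gripper_width: 91.2
pos [465.1 -14.8  77.1] tcp target [466.1  16.1  46.7] 
rot(now axes) [-0.   -0.3  -0.29] 
shift in now axes mm [43.3   1.06 -0.14]  in target axes [43.3   1.28 -0.37] world [  1.01  30.88 -30.36]
q [ 24.3  28.2 114.4 -44.4  66.9  53.1] F [-0.1 -0.7  0.2] w 91.2 t 13.625
```

View pics/w7.png

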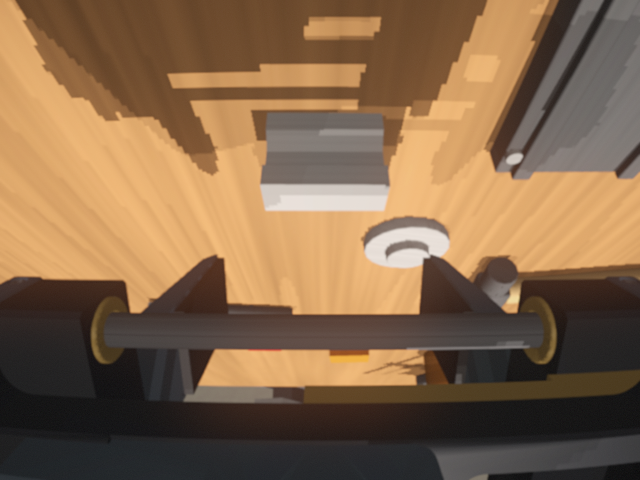

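View pics/t7.png

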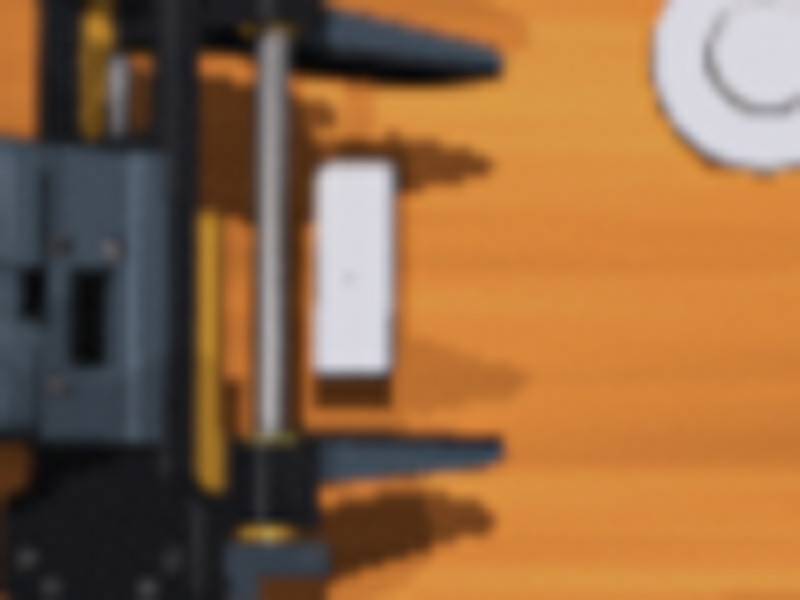

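Run:
```python
from h import *
import pickle;p=pickle.load(open("w7.pkl","rb"))
def cp(u,f,o): return ((np.array(u)+.5)/f-.5+o)
A=np.array([p2w("top",cp(u,8,(260,240)),44) for u in ((315,158),(396,160),(392,376),(312,374))]);print(A.round(1),A.mean(0))
B=np.array([p2w("wrist",u,44,p) for u in ((262,184),(388,183),(386,210),(264,210))]);print(B.round(1),B.mean(0))
```

```text
[[494.2  22.7  44. ]
 [493.7   0.7  44. ]
 [435.2   1.3  44. ]
 [435.6  22.9  44. ]] [464.65605243  11.90951041  44.        ]
[[438.6  23.6  44. ]
 [492.   24.3  44. ]
 [494.    3.7  44. ]
 [436.9   3.7  44. ]] [465.37141799  13.82047455  44.        ]
```

```bash
python3 -m creep '{"offset":[[0.0215,0,0],[0.0215,0,0],[0.01,0,0.01],[0.01,0,0.01],[0,0,0]],"rotation":[[0,-0.3,-0.2],[0,0,0],[0,0,0],[0,0,0],[0,0,0]]}' 0
python3 - <<'E'
from h import *
need(90.3,-45,grip=[465.2,29.2,26.5])
E
```

```text
time_s: 14.35
ee_pos: [464.6, 13.4, 18.4]
ee_rot: [179.9, 45.1, 90.2]
force: [-0.2, -0.5, -0.4]
gripper_width: 91.0
pos [464.6  13.4  18.4] tcp target [465.3  15.9  13.2] 
rot(now axes) [-0.01  0.08 -0.09] 
shift in now axes mm [5.46 0.67 1.92]  in target axes [5.46 0.68 1.93] world [ 0.66  2.49 -5.22]
q [ 27.2  34.6 114.8 -44.8  63.6  59.6] F [-0.2 -0.5 -0.4] w 91.0 t 14.35
```

```bash
python3 -m creep '{"offset":[[0.0053,0.0007,0.0015],[0,0,0]],"rotation":[[0,0,0],[0,0,0]]}' 0
python3 -m creep '{"offset":[[0,0,0],[0,0,0],[0,0,0],[0,0,0],[0,0,0]],"rotation":[[0,0,0],[0,0,0],[0,0,0],[0,0,0],[0,0,0]]}' 1 45
python3 - <<'E'
from h import *
need(90.3,-45,grip=[465.2,29.2,26.5])
crop(grab_frame("scene"),300,180,400,255,8,"pics/s8.png")
crop(grab_frame("top"),260,240,360,315,8,"pics/t8.png")
E
```

```text
time_s: 14.6
ee_pos: [466.3, 16.8, 14.7]
ee_rot: [179.7, 45.0, 90.0]
force: [-0.2, -0.4, -0.2]
gripper_width: 91.0
time_s: 15.22
ee_pos: [466.0, 16.7, 14.8]
ee_rot: [179.7, 45.0, 90.0]
force: [-0.4, 1.3, 1.6]
gripper_width: 55.6
pos [466.   16.7  14.8] tcp target [465.3  15.9  13.2] 
rot(now axes) [ 0.11  0.01 -0.19] 
shift in now axes mm [ 0.59 -0.78  1.68]  in target axes [ 0.59 -0.78  1.68] world [-0.77 -0.78 -1.61]
q [ 27.5  35.1 114.6 -44.8  63.4  60.1] F [-0.4  1.3  1.6] w 55.6 t 15.225
```

View pics/t8.png

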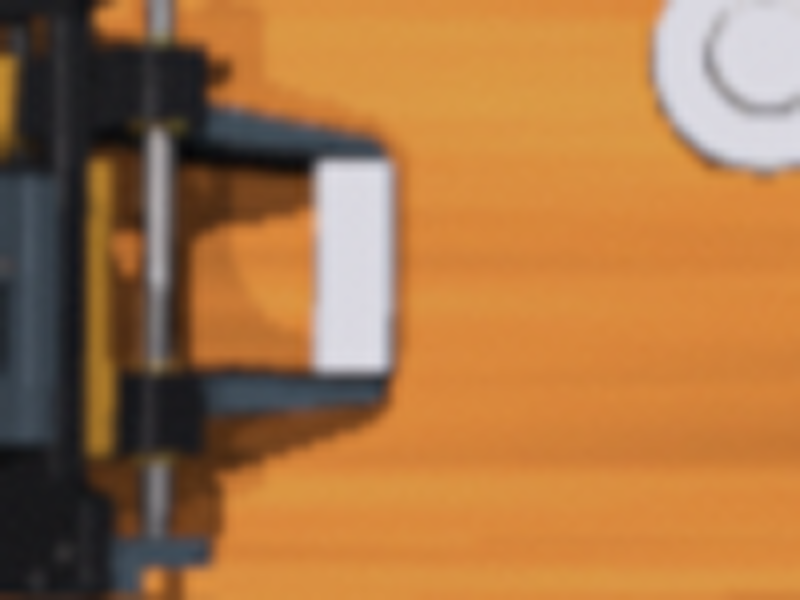

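View pics/s8.png

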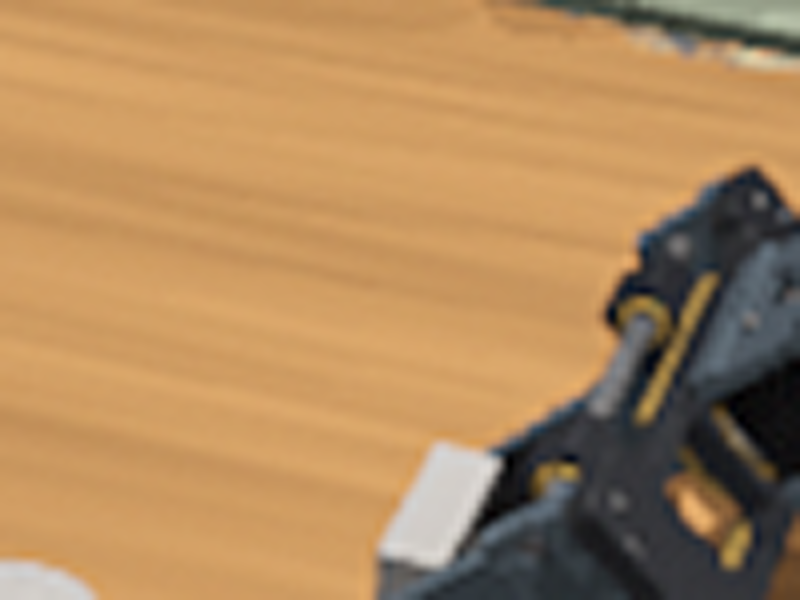

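```bash
python3 -m creep '{"offset":[[-0.008,0,-0.008],[-0.022,0,-0.022],[-0.03,0,-0.03],[-0.02,0,-0.02],[0,0,0]],"rotation":[[0,0,0],[0,0,0],[0,0,0],[0,0,0],[0,0,0]]}' 
python3 -m creep '{"offset":[[0.003,0,0],[0.003,0,0],[0.003,0,0],[0.003,0,0],[0.003,0,0]],"rotation":[[0,9,0],[0,9,0],[0,9,0],[0,9,0],[0,9,0]]}' 
python3 -m creep '{"offset":[[0,0,0],[0,0,0],[0,0,0],[0,0,0],[0,0,0]],"rotation":[[0,0,-10.2],[0,0,-10.2],[0,0,-10.2],[0,0,-10.2],[0,0,-10.2]]}' 
python3 -m creep '{"offset":[[0,0,0],[0,0,0],[0,0,0],[0,0,0],[0,0,0]],"rotation":[[0,0,-10.2],[0,0,-10.2],[0,0,-10.2],[0,0,-10.2],[0,0,0]]}'
python3 - <<'E'
from h import *
need(182.1,0,grip=[602,61.2,140])
p=camera_params("wrist");im=grab_frame("wrist")
cv2.imwrite("pics/w9.png",cv2.cvtColor(im,cv2.COLOR_RGB2BGR))
E
```

```text
time_s: 15.95
ee_pos: [466.5, 17.4, 129.1]
ee_rot: [179.3, 44.8, 89.8]
force: [-0.4, 0.1, -4.6]
gripper_width: 55.2
time_s: 16.58
ee_pos: [464.2, 29.8, 120.0]
ee_rot: [180.0, -0.2, 90.3]
force: [-1.0, 0.4, -5.1]
gripper_width: 55.6
time_s: 17.2
ee_pos: [463.7, 29.4, 119.2]
ee_rot: [-179.9, -0.0, 141.6]
force: [0.1, -0.4, -3.4]
gripper_width: 55.5
time_s: 17.82
ee_pos: [464.1, 29.5, 119.5]
ee_rot: [-180.0, -0.0, -178.1]
force: [0.2, 1.2, -3.8]
gripper_width: 55.6
pos [464.1  29.5 119.5] tcp target [602.   61.2 121.2] 
rot(now axes) [-0.04 -0.04 -0.18] 
shift in now axes mm [-138.89   27.03   -1.79]  in target axes [-138.97   26.59   -1.66] world [137.9   31.67   1.66]
q [  2.2  13.5 111.6  -0.   54.9 -89.6] F [ 0.2  1.2 -3.8] w 55.6 t 17.825
```

View pics/w9.png

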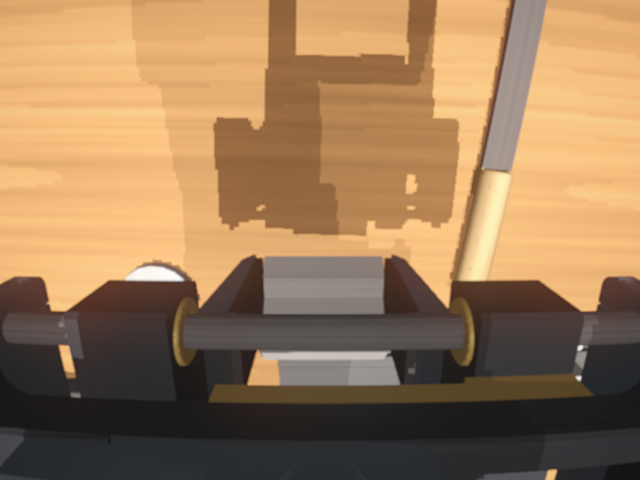

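```bash
python3 -m creep '{"offset":[[-0.0465,0.009,0],[-0.0465,0.009,0],[-0.0465,0.009,0],[0,0,0]],"rotation":[[0,0,-0.2],[0,0,0],[0,0,0],[0,0,0]]}' 
python3 -m creep '{"offset":[[0.003,0,0],[0.003,0,0],[0.003,0,0],[0.003,0,0],[0.003,0,0]],"rotation":[[0,9,0],[0,9,0],[0,9,0],[0,9,0],[0,9,0]]}' 
python3 -m creep '{"offset":[[0,0,0]],"rotation":[[0,0,0]]}'
python3 - <<'E'
from h import *
need(182.1,45,grip=[602,61.2,70])
p=camera_params("wrist");im=grab_frame("wrist")
cv2.imwrite("pics/w10.png",cv2.cvtColor(im,cv2.COLOR_RGB2BGR))
t=grab_frame("top");cv2.imwrite("pics/top10.png",cv2.cvtColor(t,cv2.COLOR_RGB2BGR))
crop(t,190,175,330,255,5.5,"pics/t10.png")
crop(grab_frame("scene"),310,230,470,350,5,"pics/s10.png")
E
```

```text
time_s: 18.38
ee_pos: [606.8, 62.7, 120.3]
ee_rot: [-180.0, 0.3, -177.9]
force: [-1.2, -0.5, -3.6]
gripper_width: 55.1
time_s: 19.0
ee_pos: [590.2, 61.2, 125.8]
ee_rot: [-179.8, -45.0, -178.0]
force: [-0.3, -0.7, -4.2]
gripper_width: 55.6
time_s: 19.12
ee_pos: [590.3, 61.2, 121.2]
ee_rot: [-179.8, -45.0, -177.9]
force: [-0.0, -0.1, -4.8]
gripper_width: 55.5
pos [590.3  61.2 121.2] tcp target [588.7  60.7  56.7] 
rot(now axes) [-0.12 -0.01 -0.03] 
shift in now axes mm [-44.5   -0.34  46.76]  in target axes [-44.5   -0.46  46.77] world [ -1.59  -0.52 -64.53]
q [  4.1  49.2  61.1   1.4 114.7 -88. ] F [-0.  -0.1 -4.8] w 55.5 t 19.125
```

View pics/t10.png

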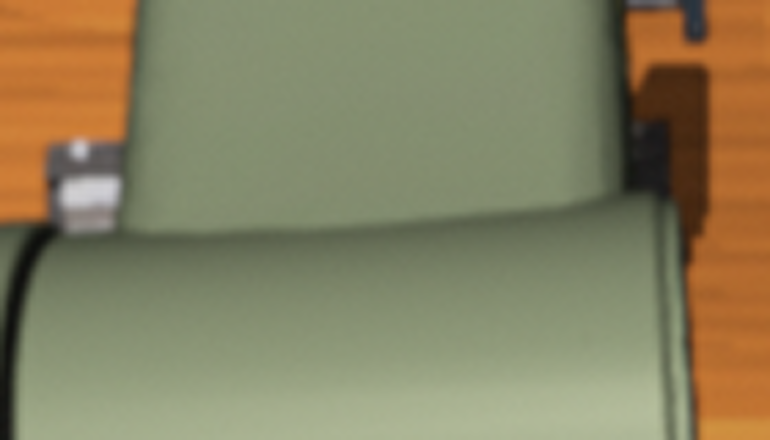

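View pics/s10.png

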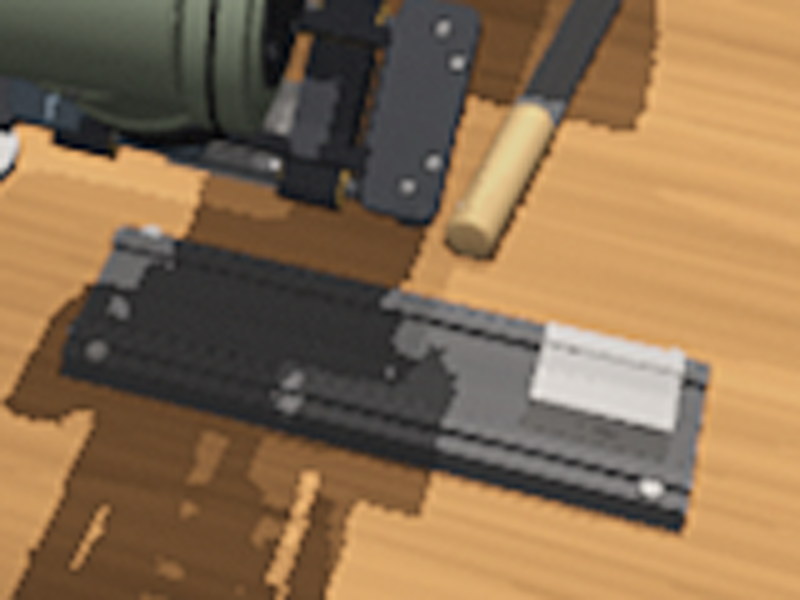

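View pics/w10.png

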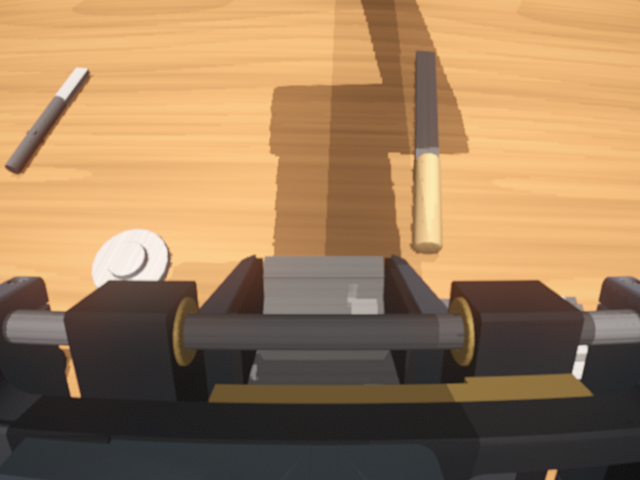

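Run:
```python
from h import *
def cp(u,f,o): return ((np.array(u)+.5)/f-.5+o)
C=np.array([p2w("scene",cp(u,5,(310,230)),16) for u in ((152,232),(95,350),(652,488))]);print("scene screws",C.round(1), "centre",((C[0]+C[2])/2).round(1))
C=np.array([p2w("top",cp(u,5.5,(190,185)),16) for u in ((80,95),(631,75),(638,259),(78,278))]);print("top screws",C.round(1),C.mean(0).round(1))
# bias check, scene vs known block when on its side (pics s8: top face z44)
S=np.array([p2w("scene",cp(u,8,(300,180)),44) for u in ((437,442),(502,460),(453,572),(380,552))]);print("block scene",S.round(1),S.mean(0).round(1))
im=cv2.cvtColor(cv2.imread("pics/w7.png"),cv2.COLOR_BGR2RGB)
import pickle;p=pickle.load(open("w7.pkl","rb"))
print("w7 screw",p2w("wrist",(514,158),16,p))
```

```text
scene screws [[558.4  13.7  16. ]
 [636.7  15.9  16. ]
 [627.1 247.   16. ]] centre [592.8 130.4  16. ]
top screws [[628.5 242.9  16. ]
 [637.   13.3  16. ]
 [559.7   9.7  16. ]
 [551.3 240.7  16. ]] [594.1 126.6  16. ]
block scene [[436.8   6.1  44. ]
 [438.1  26.9  44. ]
 [494.1  29.5  44. ]
 [493.2   7.1  44. ]] [465.5  17.4  44. ]
w7 screw [560.7854979    9.27510722  16.        ]
```

```bash
python3 -m creep '{"offset":[[-0.015,0,0.015],[-0.018,0,0.018],[-0.013,0,0.013],[-0.0055,0,0.0055],[0,0,0]],"rotation":[[0,0,0],[0,0,0],[0,0,0],[0,0,0],[0,0,0]]}'
python3 - <<'E'
from h import *
need(182.2,45,grip=[602.8,62.3,50])
crop(grab_frame("scene"),310,230,470,350,5,"pics/s11.png")
E
```

```text
time_s: 19.9
ee_pos: [590.2, 61.5, 53.2]
ee_rot: [-180.0, -44.8, -177.8]
force: [0.6, 0.7, -3.8]
gripper_width: 55.3
pos [590.2  61.5  53.2] tcp target [589.5  61.8  36.7] 
rot(now axes) [-0.04  0.19  0.02] 
shift in now axes mm [-11.14   0.33  12.16]  in target axes [-11.18   0.33  12.12] world [ -0.68   0.3  -16.48]
q [  4.1  52.4  64.4   1.4 108.  -88.3] F [ 0.6  0.7 -3.8] w 55.3 t 19.9
```

View pics/s11.png

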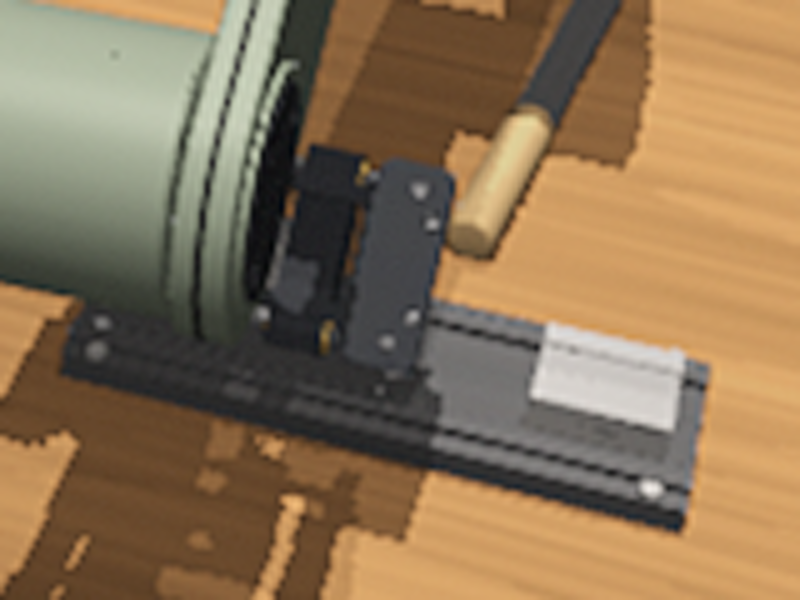

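```bash
python3 -m creep '{"offset":[[-0.0062,0.0003,0.0067],[-0.006,0,0.0064],[0,0,0]],"rotation":[[0,0.2,0],[0,0,0],[0,0,0]]}'
python3 - <<'E'
from h import *
need(182.2,45,grip=[602.8,62.3,41.8])
E
```

```text
time_s: 20.32
ee_pos: [589.3, 61.7, 34.5]
ee_rot: [-180.0, -45.1, -177.8]
force: [0.1, -0.3, -3.6]
gripper_width: 55.6
pos [589.3  61.7  34.5] tcp target [589.5  61.8  28.5] 
rot(now axes) [-0.04 -0.09  0.02] 
shift in now axes mm [-4.44  0.06  4.05]  in target axes [-4.44  0.06  4.06] world [ 0.26  0.07 -6.01]
q [  4.1  53.5  65.1   1.4 106.6 -88.3] F [ 0.1 -0.3 -3.6] w 55.6 t 20.325
```

```bash
python3 -m creep '{"offset":[[-0.0007,0,0.0007],[-0.0007,0,0.0007]],"rotation":[[0,0,0],[0,0,0]]}' 
python3 -m creep '{"offset":[[-0.0007,0,0.0007],[0,0,0]],"rotation":[[0,0,0],[0,0,0]]}' 
python3 -m creep '{"offset":[[-0.0007,0,0.0007],[0,0,0]],"rotation":[[0,0,0],[0,0,0]]}'
```

```text
time_s: 20.58
ee_pos: [589.9, 61.8, 33.6]
ee_rot: [-180.0, -45.0, -177.8]
force: [-0.0, 0.7, -4.4]
gripper_width: 55.3
time_s: 20.82
ee_pos: [589.8, 61.8, 32.5]
ee_rot: [-180.0, -45.0, -177.8]
force: [-0.5, -0.8, -4.5]
gripper_width: 55.1
time_s: 21.08
ee_pos: [589.7, 61.8, 31.5]
ee_rot: [-180.0, -45.0, -177.8]
force: [0.1, 0.1, -3.7]
gripper_width: 55.7
```

```bash
python3 -m creep '{"offset":[[-0.0007,0,0.0007],[-0.0005,0,0.0005]],"rotation":[[0,0,0],[0,0,0]]}' 
python3 -m creep '{"offset":[[-0.0005,0,0.0005],[0,0,0]],"rotation":[[0,0,0],[0,0,0]]}' 
python3 -m creep '{"offset":[[-0.0004,0,0.0004],[0,0,0]],"rotation":[[0,0,0],[0,0,0]]}'
```

```text
time_s: 21.32
ee_pos: [589.8, 61.8, 29.8]
ee_rot: [-180.0, -45.0, -177.8]
force: [0.8, 0.1, -4.3]
gripper_width: 55.3
time_s: 21.58
ee_pos: [589.7, 61.8, 29.0]
ee_rot: [-180.0, -45.0, -177.8]
force: [0.1, 0.5, -5.2]
gripper_width: 55.4
time_s: 21.82
ee_pos: [589.8, 61.8, 28.8]
ee_rot: [-180.0, -45.0, -177.8]
force: [0.2, -0.2, -2.5]
gripper_width: 55.8
```

```bash
python3 -m creep '{"offset":[[-0.0004,0,0.0004],[0,0,0]],"rotation":[[0,0,0],[0,0,0]]}' 
python3 -m creep '{"offset":[[-0.0003,0,0.0003],[0,0,0]],"rotation":[[0,0,0],[0,0,0]]}'
python3 - <<'E'
from h import *
cv2.imwrite("pics/w12.png",cv2.cvtColor(grab_frame("wrist"),cv2.COLOR_RGB2BGR))
E
```

```text
time_s: 22.08
ee_pos: [589.8, 61.8, 28.7]
ee_rot: [180.0, -45.0, -177.8]
force: [1.4, 0.2, 1.6]
gripper_width: 55.8
time_s: 22.32
ee_pos: [589.8, 61.8, 28.7]
ee_rot: [-180.0, -45.0, -177.8]
force: [1.8, -0.6, 5.5]
gripper_width: 55.7
```

View pics/w12.png

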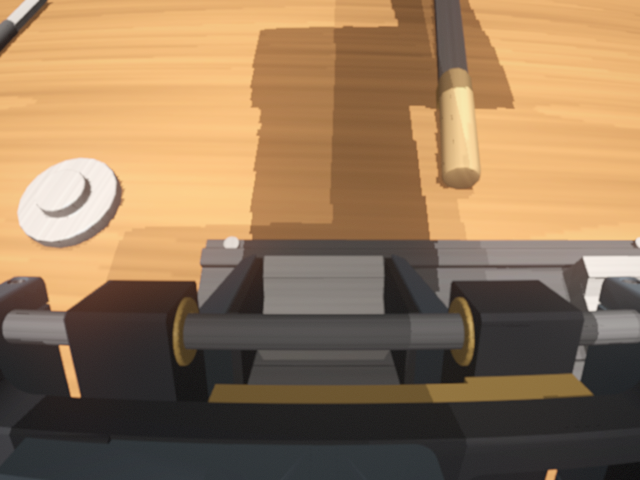

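It's resting on the bed between the rails, pressing with about 9 N. I'll release it and retreat straight up, then look from above.

```bash
python3 -m creep '{"offset":[[0,0,0],[0,0,0],[0,0,0],[0,0,0]],"rotation":[[0,0,0],[0,0,0],[0,0,0],[0,0,0]]}' 0
python3 -m creep '{"offset":[[0.005,0,-0.005],[0.015,0,-0.015],[0.025,0,-0.025],[0.025,0,-0.025],[0.025,0,-0.025]],"rotation":[[0,0,0],[0,0,0],[0,0,0],[0,0,0],[0,0,0]]}' 
python3 -m creep '{"offset":[[0.04,0,-0.04],[0.04,0,-0.04],[0,0,0],[0,0,0],[0,0,0]],"rotation":[[0,-9,0],[0,-9,0],[0,-9,0],[0,-9,0],[0,-9,0]]}'
python3 - <<'E'
from h import *
p=camera_params("wrist");im=grab_frame("wrist")
cv2.imwrite("pics/w13.png",cv2.cvtColor(im,cv2.COLOR_RGB2BGR))
import pickle;pickle.dump(p,open("w13.pkl","wb"))
crop(grab_frame("scene"),310,230,470,350,5,"pics/s13.png")
E
```

```text
time_s: 22.88
ee_pos: [589.7, 61.8, 27.4]
ee_rot: [-180.0, -45.0, -177.8]
force: [0.0, -0.9, 0.3]
gripper_width: 90.6
time_s: 23.5
ee_pos: [589.8, 61.8, 164.8]
ee_rot: [-180.0, -44.9, -177.8]
force: [0.4, -0.4, -0.4]
gripper_width: 91.1
time_s: 24.12
ee_pos: [580.7, 61.5, 277.2]
ee_rot: [180.0, 0.5, -177.8]
force: [0.3, -0.9, 0.7]
gripper_width: 91.2
```

View pics/w13.png

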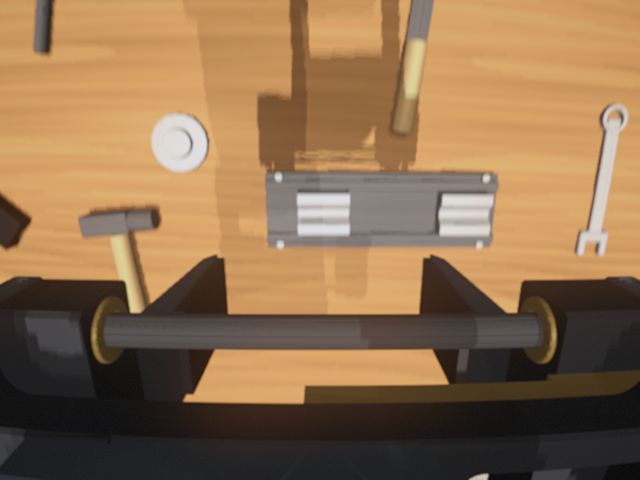

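View pics/s13.png

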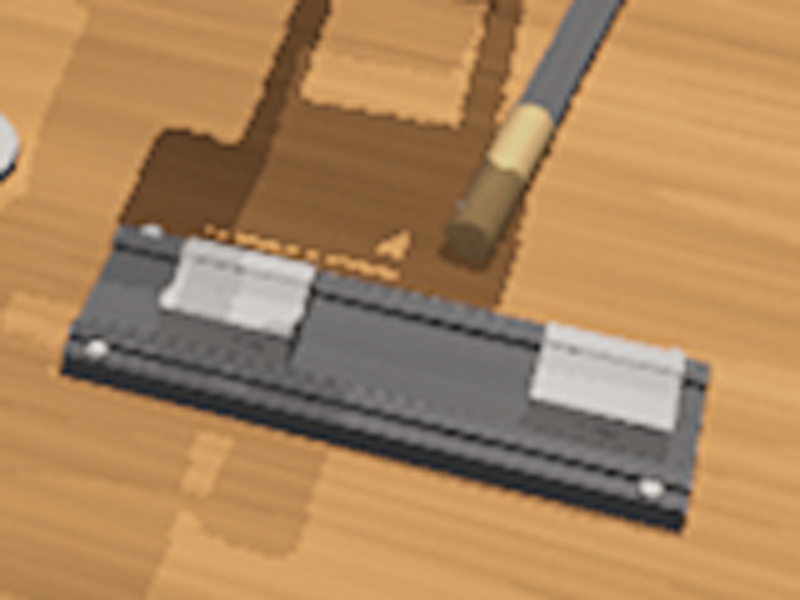

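The loose block lies in the bed at wrist ≈(323,214), with the fixed one at (466,215). I'll zoom in to measure the alignment.

Run:
```python
from h import *
im=cv2.cvtColor(cv2.imread("pics/w13.png"),cv2.COLOR_BGR2RGB)
crop(im,255,160,505,255,3.2,"pics/c13.png")
crop(im,287,180,362,245,8,"pics/c13a.png")
crop(im,427,180,502,245,8,"pics/c13b.png")
```

```text
(no output)
```

View pics/c13.png

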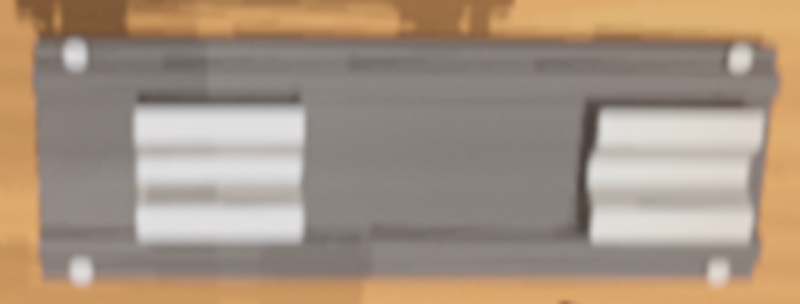

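View pics/c13a.png

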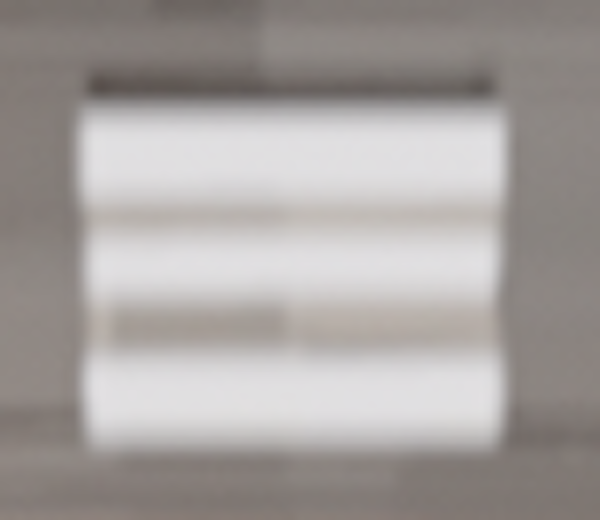

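View pics/c13b.png

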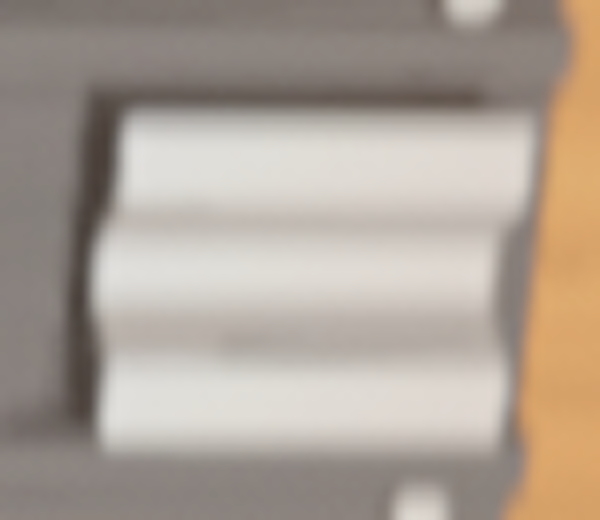

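Run:
```python
from h import *
import pickle;p=pickle.load(open("w13.pkl","rb"))
def cp(u,o): return ((np.array(u)+.5)/8-.5+o)
L=np.array([p2w("wrist",cp(u,(287,180)),35,p) for u in ((80,103),(505,103),(502,447),(88,447))])
F=np.array([p2w("wrist",cp(u,(427,180)),35,p) for u in ((122,112),(532,112),(505,450),(98,450))])
S=np.array([p2w("wrist",(np.array(u)+.5)/3.2-.5+(255,160),16,p) for u in ((75,55),(740,58),(719,271),(82,270))])
a=lambda d:np.degrees(np.arctan2(d[1],d[0]))
for n,A in(("loose",L),("fixed",F),("screws",S)): print(n,A.round(1).tolist(),A.mean(0).round(1),a(A[1]-A[0]).round(1),a(A[2]-A[3]).round(1))
d=F.mean(0)-L.mean(0);print(np.linalg.norm(d),a(d))
u=S[1]-S[0]+S[2]-S[3];u/=np.linalg.norm(u);n=np.array([u[1],-u[0],0])
print("lateral loose,fixed wrt screws",(L.mean(0)-S.mean(0))@n,(F.mean(0)-S.mean(0))@n,"along",(L.mean(0)-S.mean(0))@u,(F.mean(0)-S.mean(0))@u)
```

```text
loose [[575.9, 32.1, 35.0], [573.8, 88.3, 35.0], [621.1, 90.6, 35.0], [623.2, 34.2, 35.0]] [598.5  61.3  35. ] 92.2 92.2
fixed [[570.9, 186.9, 35.0], [568.4, 243.0, 35.0], [615.6, 246.4, 35.0], [617.8, 189.0, 35.0]] [593.2 216.3  35. ] 92.5 92.1
screws [[562.6, 10.3, 16.0], [554.0, 240.8, 16.0], [631.4, 244.3, 16.0], [639.6, 13.5, 16.0]] [596.9 127.2  16. ] 92.1 92.0
155.10715055248193 91.95633704044488
lateral loose,fixed wrt screws -0.8291335808605924 -0.49176063719359464 along -65.93124328431843 89.17554035845839
```

The placing measures well: 155.1 mm from the fixed block, about 0.3 mm off its line, and parallel to within about 0.2°. One last top view will check the bystanders before I hand in.

```bash
python3 -m creep '{"offset":[[0,0,-0.03],[0,0,0]],"rotation":[[0,0,0],[0,0,0]]}'
python3 - <<'E'
from h import *
t=grab_frame("top");cv2.imwrite("pics/top14.png",cv2.cvtColor(t,cv2.COLOR_RGB2BGR))
E
```

```text
time_s: 24.48
ee_pos: [582.7, 61.6, 307.3]
ee_rot: [180.0, 0.3, -177.8]
force: [0.2, 0.3, -0.1]
gripper_width: 91.2
```

View pics/top14.png

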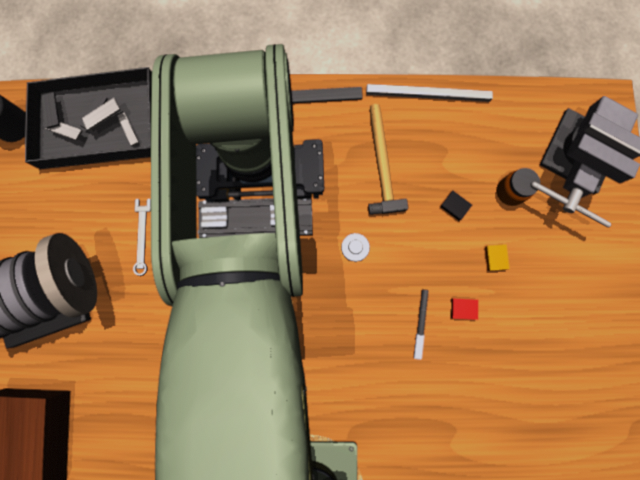

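The visible bystanders are at the same pixels as at the start: hammer, flange (355,247), chisel, red, orange and black blocks, jar and wrench. The arm hides the file here, but the scene view shows it in place.

```bash
python3 -c "
from workcell import env
env.job_done();print(env.state()['time_s'])"
```

```text
the job is handed in; nothing more can be done
the job is handed in; nothing more can be done
```

The V-block is turned over and lies groove up on the empty half of the cradle, flat between the rails. I handed the job in at about 24.5 s of the 59 s allowed.

**How it was done:** I gripped the block by its ends, stood it on its side in a clear patch of bench and regripped it. I then turned it the rest of the way, lowered it onto the bed and released it with about 9 N of pressing force. My first grasp, with the tool tilted outward, was out of the arm's reach, so I tilted it inward and sideways instead. Nothing was touched in that attempt.

**Last checks (wrist camera, after release):**
- **Position:** it sits 155.1 mm from the fixed block, against 155 mm nominal.
- **Alignment:** it is about 0.3 mm off the fixed block's line and parallel within about 0.2°.
- **Other loose things:** those visible from above are at the same pixels as at the start. The arm hid the file in that view, but the scene view shows it unmoved.

**Disagreement:** the cameras differed by 2–5 mm in absolute position. I corrected for this using the block's position in the grip. The block passed between the rails without side force and met the bed at the expected height.

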